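Plug a module into its rail base and pull-test the latch

ROBOT

A 6-joint arm with a two-finger parallel gripper is mounted at the origin on the work surface. World frame = base frame: x ahead of the robot, y to its left, z up, the work surface at z = 0. Lengths are in m, angles in degrees, forces in N, time in s.
With the tool pointing down it reaches from about 0.325 to 0.775 m from the base axis. Payload 5.5 kg.
Tool frame: the origin (TCP) lies at the centre of the arm's flange, where the gripper is bolted on; the fingertips stand 182 mm ahead of it and the grasp point (between the pads) lies 163 mm ahead of it; z points along the fingers, y is the line along which they close (so a half turn about z gives the same grasp; the last joint's range is limited). The gripper opens to 88 mm and grips with 3 to 60 N. Pads are 20 mm wide; open, the fingers measure 115 mm over their backs; the gripper's body (75 mm by 178 mm) begins 61 mm behind the grasp point.
Start: joints at [-69.196, 5.22, 70.514, -0, 104.267, -3.249], TCP at [0.245, -0.548, 0.405] pointing down, gripper open.
Joint ranges: [-164.24, 164.24], [-49.07, 125.15], [9.68, 141.18], [-86.29, 266.29], [3.28, 154.24], [-151.56, 151.56]. Speed limits (degrees/s): [147.25, 147.25, 172.46, 180, 180, 180].

INTERFACE

Orientations are given as [roll, pitch, yaw] about the fixed x, y, z axes, in that order (R = Rz(yaw) Ry(pitch) Rx(roll)).
In Python, from station import r gives the robot as it stands. The module is installed in compiled form; this text tells all that it offers. Calls block until the motion is done:
- r.reach(position, orientation): joint-space move of the TCP to a pose.
- r.servo_line(position, rotation=None, speed=0.15): straight line of the TCP; rotation=None keeps the orientation; speed is the mean speed in m/s.
- r.move_joints(angles): joint-space move.
- r.let_go() and r.grab(squeeze=None): open the fingers fully, or close them until they stop; squeeze is the grip in N (None keeps the last).
- r.wait(seconds).
- r.inverse_kinematics(position, orientation): joint angles nearest the present ones, or None.
- r.sense(): the state.
- r.snapshot(name): name is "side" or "top" or "wrist"; returns a dict with "frame" (420x560x3 uint8, red, green, blue), "fx", "fy", "cx", "cy" (pixels), "R" (3x3) and "t" (3): a world point X has camera coordinates R X + t. Camera axes: x right, y down, z forward; pixel columns grow to the right and rows downward; lengths in m; the calibration is good to about 2 mm. A picture is of the moment at which its call begins. There is no depth.
A pose or a line that the arm cannot do raises r.IKError and nothing moves.
- r.hand_in(): hands the job in; it is judged then, once.
The state is a dict: "clock": time; "joints": joint angles; "joint_vel": joint speeds; "joint_torque": joint torques, N m; "tcp_pos": TCP position; "orientation": TCP orientation; "contact_force": force on the tool from outside, world axes, zero at the start; "torque": the same for the moment, N m; "opening": finger opening in m; "gripper_force": force on a finger pad.
Only numpy, scipy, OpenCV 4.12 (cv2) and the standard library are available. Lean on these libraries where they do the work, as an engineer would, in place of code of your own. Each camera call takes 0.05 s, during which the arm holds its last target. There are 200 camera calls.

TASK

Take the plug-in module out of the grey stock tray and fit it in the one empty base on the panel's rail: hook its foot under the fixed lip, then swing it down until the sprung latch snaps over the other foot. Then pull-test it: take the seated module and tug it straight up with about 15 N (at least 10 N for half a second, never over 35 N) to prove that the latch holds it, and leave it latched and fully home. Leave the relay, the screwdriver and the small enclosure where they are.

Things in the scene. Friction and masses are not known exactly. Their poses are not given: they have to be found in the camera images.
- module: Plug-in module, loose, 110-220 g, light grey block 62 (x) x 30 (y) x 58 (z) mm, white front plate on top. Origin: centre of its underside, z up. On each end face (+x, -x) a catch foot 22 mm wide sticks out 4 mm, 4 to 10 mm above the underside (70 mm over the feet). Both ends are alike: it fits either way round. Starts upright on the tray's floor, its length across the tray (along tray x).
- tray: Grey open stock tray, fixed, outside 82 (x) x 200 (y) x 61 (z) mm, walls and floor 3 mm. Origin: centre of its underside. The module's ends are about 3 mm from the long walls, which are as high as it, so there only its sides, 30 mm apart and facing along the tray, can be taken; at least 45 mm is free beside each. Bare bench for setting down: around x 0.47, y 0.075 (100 mm wide).
- panel: Fixed mounting plate 190 (x) x 290 (y) x 3 mm on the bench, with a rail along its y axis. Origin: centre of its underside. Three bays, 40 mm apart, lie on the rail between two fixed end units at y = +-78 mm, which are 86 mm high and 54 mm long (x) above their feet. Wiring ducts 25 mm wide and 32 mm high run along its edges at x = +-81 mm.
- base: The empty socket base, fixed, in any of the three bays, 38 mm wide (y). Origin: centre of its underside, at bench level (z = 0). +x points along the module's length to the sprung latch, -x to the fixed lip, y along the rail. Seat floor 24 mm above the origin; side walls 35 mm apart inside, 6 mm above the floor. The module cannot go in level: lip and tooth are closer than its feet are long.
- seat (a point): Centre of the empty base's seat floor, axes as the base. Module home: its origin at this point, upright, its x along base x (either way round). To fit: tilt it about 20 degrees, lip end low, lower that end's lower edge to the floor just clear of the lip (about x = -24 mm), then swing the other end down while pushing towards -x, so that the foot slides under the lip.
- lip (a point): Middle of the lower inner edge of the fixed lip (x = -32, z = +12 mm from the seat). The lip is 26 mm wide (y) and 4 mm thick, its top 16 mm above the floor; behind the foot's room its post stands at x = -36 to -42 mm.
- latch_tip (a point): Middle of the lower inner edge of the black latch tooth (x = +31.5, z = +12 mm from the seat when closed). The tooth is 20 mm wide (y); above it a ramp leans outwards, 30 degrees off vertical, up to 24 mm over the floor.
- latch (a joint): Latch travel outwards along base +x, m: 0 closed, at most 0.006. Spring 2.4 N closed plus 0.8 N per mm. Pressed down the ramp (10 to 18 N of downward push) the foot opens it about 3.5 mm, then it snaps back to 0 over the foot. A latched module can rise 2 mm before its feet meet lip and tooth, which then hold it rigidly.
- unit_a: Module already plugged into another bay, fixed, 37 mm wide (y), 54 mm long (x), top 86 mm above the bench: 4 mm higher than our module when home. Origin: centre of its underside, z = 0. Modules stand about 6 mm apart, too close for a finger, so the seated module can be taken only by its end faces, 62 mm apart, which are free from 26 mm above its underside to its top.
- unit_b: Like unit_a, in the remaining bay.
- relay: Bystander: narrow relay block 58 x 16 x 46 mm, loose, standing at the +y end of the tray. Origin: centre of its underside.
- screwdriver: Bystander: screwdriver lying loose on the bench beyond the free strip between panel and tray. Origin: its middle, on the underside.
- enclosure: Bystander: small closed grey housing 80 x 62 x 32 mm, loose on the bench. Origin: centre of its underside.
Things that resemble listed ones, but are neither listed nor needed, are in the scene too. Leave any purple look-alike of the module alone.

How it is judged:
By the outcome, as a careful person would: the job done as asked, in the order asked, and still so for the second after the job is handed in, with the robot touching nothing.
It also fails if it takes over 66 s, if anything falls off the work surface, if the arm or the gripper's body presses on something with over 40 N, if the wrist force passes 120 N, or if a joint passes its speed limit or range.

## Working session

There is one attempt and no reset: what is moved stays moved. The work goes in short steps, each a Python script; the robot and the scene stay as the last script left them, time stands still between calls to the robot, and variables do not carry over. Pictures are saved under pics/ and viewed, at most 10 in all, crops included, and the job is handed in when it is done.

```bash
mkdir -p pics; python3 - <<'E'
from station import r
import cv2,numpy as np,pickle
d={}
for n in("side","top"):
    s=r.snapshot(n);d[n]=s;print(n,s["fx"],s["cx"],s["cy"],np.round(-np.array(s["R"]).T@s["t"],3),np.round(s["R"],3).tolist())
    cv2.imwrite(f"pics/{n}0.png",s["frame"][:,:,::-1])
pickle.dump(d,open("d0.pkl","wb"))
print(r.sense())
E
```

```text
side 452.12386589950836 280.5822238328388 212.12032269742875 [ 0.361 -0.683  0.581] [[0.943, -0.332, 0.012], [-0.167, -0.503, -0.848], [0.287, 0.798, -0.53]]
top 414.55034071511733 277.0296958151575 216.20967609802753 [0.505 0.085 0.813] [[-0.014, -0.999, 0.038], [-0.99, 0.008, -0.142], [0.141, -0.04, -0.989]]
{'clock': 0.1, 'joints': array([-6.91960134e+01,  5.25874519e+00,  7.05745400e+01, -1.43903125e-03,
        1.04267983e+02, -3.25110344e+00]), 'joint_vel': array([ 0.06726796, -0.01705019, -0.15811379, -0.05370724, -0.01046218,
       -0.01756686]), 'joint_torque': array([ 4.72098603e-03, -4.47854912e+01, -4.07572210e+01,  7.00517977e-02,
        2.84279772e-02, -1.22745196e-04]), 'tcp_pos': array([ 0.24455757, -0.54795064,  0.40362453]), 'orientation': array([-1.79898815e+02, -4.35011425e-03,  2.40547327e+01]), 'contact_force': array([ 0.25727373,  0.51033038, -0.08299573]), 'torque': array([ 0.00075407, -0.02079648,  0.01419199]), 'gripper_force': 0.0, 'opening': 0.08777159039590579}
```

View pics/top0.png

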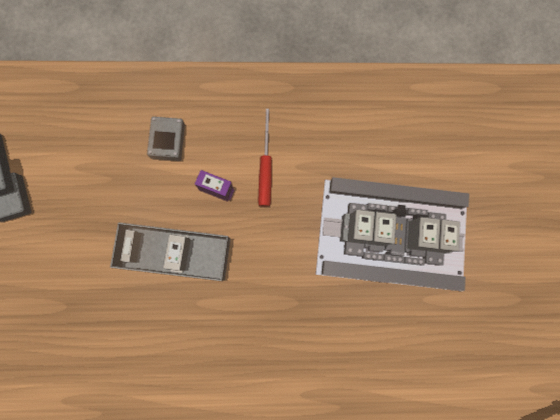

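View pics/side0.png

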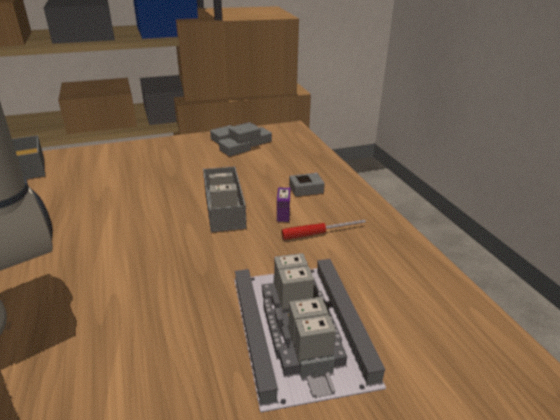

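Top view: possible modules are the light block in the tray at (175,252), the narrow relay at (128,246), the purple look-alike at (213,184), and fixed units on the panel at (365,226), (385,228), (430,233) and (450,235). My choice is (175,252), which is grey, 30 mm wide and in the tray. The empty base is around (408,232). The side view agrees. I'll check both in one close crop.

```bash
python3 - <<'E'
import cv2,numpy as np,pickle
d=pickle.load(open("d0.pkl","rb"));f=d["top"]["frame"][:,:,::-1]
a=cv2.resize(f[215:290,105:238],None,fx=4,fy=4,interpolation=cv2.INTER_CUBIC)
b=cv2.resize(f[175:295,310:475],None,fx=4.8,fy=4.8,interpolation=cv2.INTER_CUBIC)
o=np.zeros((580,792,3),np.uint8)
b=b[60:60+460][:280+0]if 0 else b
a=cv2.resize(f[225:275,110:230],(480,200),interpolation=cv2.INTER_CUBIC)
b=cv2.resize(f[195:275,340:470],(611,376),interpolation=cv2.INTER_CUBIC)
o[:200,:480]=a;o[202:578,:611]=b
cv2.imwrite("pics/crop1.png",o)
E
```

```text
(no output)
```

View pics/crop1.png

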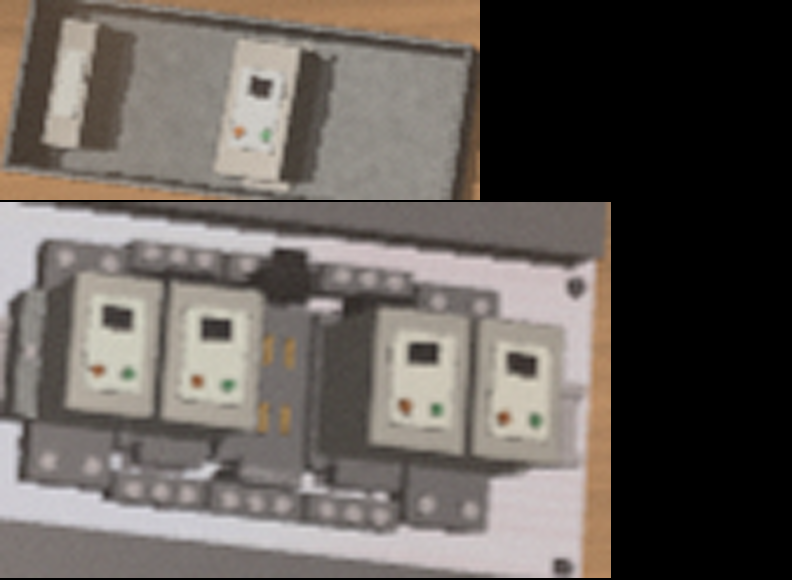

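The crop shows a light-grey module with a white plate in the tray, and the empty base with gold contacts in the middle bay. Its black latch is on the far (+x) side at crop (285,275), full-frame (401,211). Next I'll take close wrist views of both.

```bash
cat > h.py <<'E'
import numpy as np,pickle,cv2
def ray(s,uv,z):
    R=np.array(s["R"]);c=-R.T@np.array(s["t"])
    v=R.T@np.array([(uv[0]-s["cx"])/s["fx"],(uv[1]-s["cy"])/s["fy"],1]);return c+v*(z-c[2])/v[2]
def proj(s,X):
    p=np.array(s["R"])@np.asarray(X,float)+s["t"];return np.array([s["fx"]*p[0]/p[2]+s["cx"],s["fy"]*p[1]/p[2]+s["cy"]])
E
python3 - <<'E'
from h import *
from station import r
d=pickle.load(open("d0.pkl","rb"))["top"]
print("mod",ray(d,(175,252),.061),"relay",ray(d,(128,246),.05),"base",ray(d,(406,233),.024),"latch",ray(d,(401,211),.045))
pc=[ray(d,p,.003)[:2] for p in((325,181),(318,275),(465,288))];print("panel",np.round(pc,3))
tc=[ray(d,p,.061)[:2] for p in((119,226),(229,236),(224,279),(113,267))];print("tray",np.round(tc,3))
m=ray(d,(175,252),.061);b=ray(d,(406,233),.024)
out={}
for n,p in(("base",b),("mod",m)):
    r.reach([p[0]-.05,p[1],.40],[180,0,90]) 
    r.wait(.3)
    s=r.snapshot("wrist");out[n]=s
    cv2.imwrite(f"pics/w_{n}.png",s["frame"][:,:,::-1])
    st=r.sense();print(n,st["clock"],st["tcp_pos"],st["orientation"],st["contact_force"],np.round(-np.array(s["R"]).T@s["t"],3),np.round(s["R"],2).tolist(),proj(s,p))
pickle.dump(out,open("w.pkl","wb"))
E
```

```text
mod [0.54933456 0.23918883 0.061     ] relay [0.56185909 0.32634047 0.05      ] base [ 0.58301057 -0.19600004  0.024     ] latch [ 0.62297386 -0.18135815  0.045     ]
panel [[ 0.692 -0.045]
 [ 0.505 -0.025]
 [ 0.476 -0.314]]
tray [[0.597 0.34 ]
 [0.577 0.143]
 [0.5   0.151]
 [0.524 0.348]]
base 2.1167 [ 0.53286065 -0.19648553  0.39997885] [-1.79997497e+02  2.22686127e-03  8.99475589e+01] [-0.64909867  0.59496179 -0.40523944] [ 0.533 -0.115  0.38 ] [[1.0, -0.0, -0.0], [-0.0, -0.95, 0.3], [-0.0, -0.3, -0.95]] [322.95768934 182.04792405]
mod 4.075 [0.49956214 0.2387588  0.39998566] [-1.79998540e+02 -2.92023652e-04  8.99512254e+01] [-0.27899594  0.83900118 -0.1858162 ] [0.5  0.32 0.38] [[1.0, -0.0, -0.0], [-0.0, -0.95, 0.3], [-0.0, -0.3, -0.95]] [327.12051724 189.99040974]
```

View pics/w_base.png

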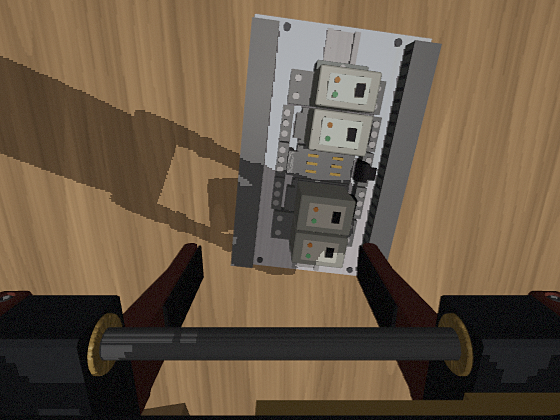

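View pics/w_mod.png

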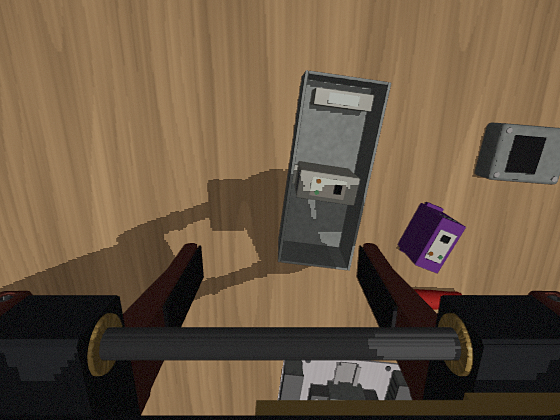

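The wrist views confirm the layout. w_base shows the empty bay with gold contacts at (325,165) and the black latch at (362,170), on the +x side. w_mod shows the module at (328,183) in the tray. Next I'll take closer views from opposite tool yaws, so that any camera bias cancels, and measure the base from the neighbouring units' tops.

```bash
python3 - <<'E'
from h import *
from station import r
b=np.array([.583,-.196]);out={}
for y in(84,174,-6):
    u=np.array([np.cos(np.radians(y)),np.sin(np.radians(y))])
    p=b-.03*u
    try:r.reach([p[0],p[1],.34],[180,0,y])
    except r.IKError as e:print(y,"IK");continue
    r.wait(.3);out[y]=r.snapshot("wrist")
pickle.dump(out,open("b.pkl","wb"));print(r.sense()["clock"])
o=np.zeros((560,800,3),np.uint8)
for i,(y,s) in enumerate(out.items()):
    f=s["frame"][:,:,::-1];c=f[20:300,80:480]
    o[280*(i//2):280*(i//2)+280,400*(i%2):400*(i%2)+400]=c
cv2.imwrite("pics/b.png",o)
E
```

```text
10.8333
```

View pics/b.png

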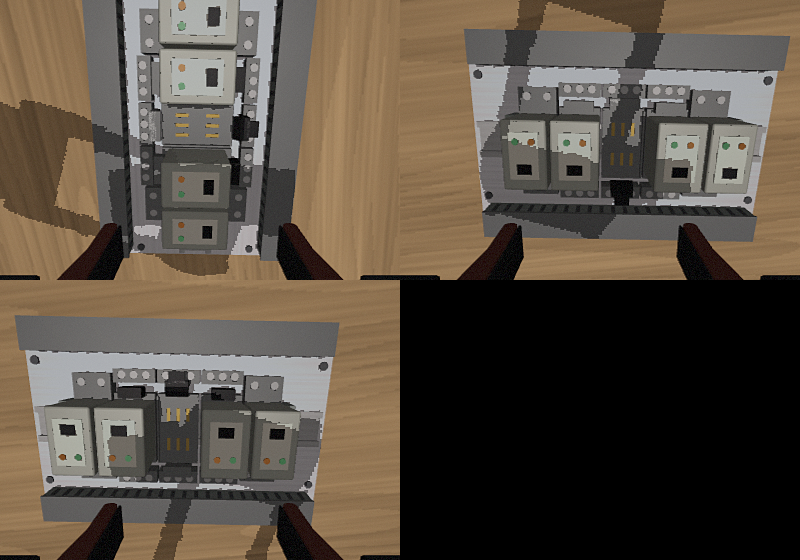

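The montage of yaws 84, 174 and -6 shows the gold contact grid at crop (197,125), (622,143) and (178,430). The panel's four dark corner screws are at (478,75), (768,80), (489,195) and (747,200) in the second view, and the unit dots are visible. I'll take centroids of these symmetric features by colour.

```bash
python3 - <<'E'
from h import *
o=pickle.load(open("b.pkl","rb"))
top=pickle.load(open("d0.pkl","rb"))["top"]
def blobs(m,lo,hi):
    n,l,st,c=cv2.connectedComponentsWithStats(m.astype(np.uint8));return [(c[i],st[i][4]) for i in range(1,n) if lo<=st[i][4]<=hi]
holes={174:[(478-320,95),(768-320,100),(489-320,215),(747-320,220)],-6:[(114,100),(403,106),(130,220),(388,225)]}
for y,s in o.items():
    f=s["frame"];hsv=cv2.cvtColor(f,cv2.COLOR_RGB2HSV)
    H,S,V=[hsv[...,i].astype(int) for i in range(3)]
    c0=proj(s,[.583,-.196,.024]);print("yaw",y,np.round(c0))
    g=(H>14)&(H<28)&(S>120)
    m=np.zeros_like(g);r0,q0=int(c0[1]),int(c0[0]);m[r0-45:r0+45,q0-45:q0+45]=1
    gb=blobs(g&(m>0),6,120)
    P=np.array([ray(s,c,.025)[:2] for c,_ in gb]);print("gold",[(np.round(c).tolist(),a) for c,a in gb],"\n",np.round(P*1000,1).tolist(),"mean",np.round(P.mean(0)*1000,1) if len(P) else 0)
    for nm,mask in(("green",(H>55)&(H<85)&(S>70)),("orange",(H<13)&(S>100)&(V>50))):
        bb=[(c,a) for c,a in blobs(mask,8,90) if np.linalg.norm(ray(s,c,.086)[:2]-[.583,-.196])<.11]
        print(nm,[(np.round(ray(s,c,.086)[:2]*1000,1).tolist(),int(a)) for c,a in bb])
    if y in holes:
        Q=[]
        for u,v in holes[y]:
            w=f[v-9:v+10,u-9:u+10].sum(2).astype(float);t=(w.min()+np.median(w))/2
            k=blobs(w<t,5,150);k=min(k,key=lambda e:np.hypot(*(e[0]-9)));Q.append(ray(s,k[0]+[u-9,v-9],.004)[:2])
        Q=np.array(Q);print("holes",np.round(Q*1000,1).tolist(),"mean",np.round(Q.mean(0)*1000,1))
E
```

```text
yaw 84 [279. 166.]
gold [([261.0, 135.0], np.int32(42)), ([292.0, 135.0], np.int32(44)), ([261.0, 145.0], np.int32(37)), ([292.0, 145.0], np.int32(40)), ([261.0, 155.0], np.int32(46)), ([292.0, 155.0], np.int32(36))] 
 [[570.0, -165.2], [598.2, -168.7], [568.9, -174.3], [597.3, -177.5], [567.9, -183.1], [595.7, -186.4]] mean [ 583.  -175.9]
green [([577.0, -141.1], 13), ([566.2, -220.9], 29), ([561.5, -258.7], 26)]
orange []
yaw 174 [280. 166.]
gold [([293.0, 149.0], np.int32(39)), ([302.0, 149.0], np.int32(37)), ([312.0, 149.0], np.int32(41)), ([263.0, 162.0], np.int32(8)), ([292.0, 178.0], np.int32(33)), ([301.0, 178.0], np.int32(36)), ([311.0, 179.0], np.int32(35))] 
 [[568.1, -182.9], [569.2, -174.3], [570.1, -165.2], [577.3, -211.7], [595.6, -186.6], [596.7, -177.8], [598.2, -168.7]] mean [ 582.2 -181.1]
green [([562.0, -258.3], 34), ([566.7, -220.3], 27), ([576.7, -140.6], 27), ([581.4, -102.4], 31)]
orange []
holes [[506.4, -304.3], [540.6, -32.2], [625.9, -319.1], [660.0, -47.2]] mean [ 583.2 -175.7]
yaw -6 [279. 167.]
gold [([248.0, 154.0], np.int32(40)), ([258.0, 154.0], np.int32(39)), ([267.0, 154.0], np.int32(34)), ([248.0, 184.0], np.int32(36)), ([258.0, 184.0], np.int32(36)), ([267.0, 184.0], np.int32(39))] 
 [[598.3, -168.8], [597.0, -177.9], [596.3, -186.6], [570.5, -164.9], [569.5, -174.5], [568.1, -182.9]] mean [ 583.3 -175.9]
green [([580.8, -102.4], 30), ([575.9, -140.3], 30), ([566.0, -220.4], 29), ([561.3, -258.4], 30)]
orange []
holes [[659.8, -47.4], [625.4, -319.0], [540.5, -32.3], [507.2, -304.0]] mean [ 583.2 -175.7]
```

Gold contacts, corner screws and unit dots agree. The seat is at (0.5832, -0.1758), yaw -7.1°, with the latch on the +x side. Now the tray pose and the first grasp.

```bash
python3 - <<'E'
from h import *
from station import r
s=pickle.load(open("w.pkl","rb"))["mod"]
C=np.array([ray(s,p,.061)[:2] for p in((305,72),(390,82),(347,268),(280,262))]);print(np.round(C,3).tolist())
e=C[0]-C[3];yaw=np.degrees(np.arctan2(-e[0],e[1]));e2=C[1]-C[2];yaw2=np.degrees(np.arctan2(-e2[0],e2[1]))
f=s["frame"];hsv=cv2.cvtColor(f,cv2.COLOR_RGB2HSV);
w=((hsv[...,2]>165)&(hsv[...,1]<45)).astype(np.uint8);w[:160]=0;w[200:]=0;w[:,:290]=0;w[:,370:]=0
M=cv2.moments(w,True);p=ray(s,(M["m10"]/M["m00"],M["m01"]/M["m00"]),.061);p2=ray(s,(329,184),.061)
print(yaw,yaw2,M["m00"],p,p2)
E
```

```text
[[0.524, 0.353], [0.604, 0.344], [0.576, 0.149], [0.5, 0.156]]
-6.7971189949936 -8.222430165321693 247.0 [0.54543203 0.24690269 0.061     ] [0.55099517 0.24556387 0.061     ]
```

```bash
python3 - <<'E'
from h import *
from station import r
y=173.0
def st(t):
    s=r.sense();print(t,round(s["clock"],2),np.round(s["tcp_pos"],4),np.round(s["orientation"],1),np.round(s["contact_force"],1),round(s["opening"],4),round(s["gripper_force"],1))
r.reach([.5505,.2455,.30],[180,0,y])
r.servo_line([.5505,.2455,.206],speed=.12);st("down")
r.grab(30);r.wait(.2);st("grip")
z=r.sense()["tcp_pos"][2]
r.servo_line([.5505,.2455,.31],speed=.15);st("up")
r.reach([.47,.075,.26],[180,0,y]);st("over")
r.wait(.2)
s=r.snapshot("side");cv2.imwrite("pics/held.png",s["frame"][140:360,120:420,::-1])
E
```

```text
down 13.8 [0.5508 0.2456 0.2071] [1.80e+02 1.00e-01 1.73e+02] [-0.2 -0.4  0.2] 0.0878 0.0
grip 14.93 [0.5505 0.2454 0.206 ] [-180.    0.  173.] [ 0.1 -0.4  0.8] 0.0298 30.0
up 15.77 [0.5503 0.2455 0.3086] [-1.799e+02 -1.000e-01  1.730e+02] [ 1.   0.4 -2. ] 0.0298 30.0
over 16.57 [0.4703 0.0754 0.2602] [180.   0. 173.] [ 0.3  0.  -0.5] 0.0295 30.0
```

View pics/held.png

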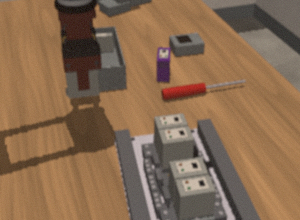

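The module is held (opening 29.6 mm) over the free bench strip. Now I'll set it down and take it again by its end faces.

```bash
cat >> h.py <<'E'
from station import r
def st(t):
    s=r.sense();print(t,round(s["clock"],2),np.round(s["tcp_pos"],4),np.round(s["orientation"],2),"F",np.round(s["contact_force"],1),"M",np.round(s["torque"],2),round(s["opening"],4),round(s["gripper_force"],1));return s
E
python3 - <<'E'
from h import *
r.servo_line([.47,.075,.2034],speed=.08);r.wait(.2);st("set")
r.let_go();r.wait(.1)
r.servo_line([.47,.075,.28],speed=.2)
r.reach([.47,.075,.28],[180,0,83]);r.wait(.1)
s=r.snapshot("wrist");cv2.imwrite("pics/re.png",s["frame"][:,:,::-1])
r.servo_line([.47,.075,.214],speed=.1);st("down")
r.grab(50);r.wait(.2);st("grip")
r.servo_line([.47,.075,.30],speed=.2);r.wait(.2);st("up")
E
```

```text
set 17.88 [0.47   0.075  0.2032] [-180.    0.  173.] F [ 0.2  1.2 -1.4] M [ 0.03 -0.13  0.06] 0.03 30.0
down 21.87 [0.4702 0.075  0.2146] [ 1.7995e+02 -1.0000e-02  8.3000e+01] F [-0.4  0.   0.4] M [-0.01 -0.06 -0.05] 0.0876 0.0
grip 22.59 [0.47   0.075  0.2144] [ 1.7999e+02 -1.0000e-02  8.3000e+01] F [-2.1  0.1  3.9] M [-0.01  0.39 -0.03] 0.0615 50.0
up 23.38 [0.4697 0.075  0.2978] [-1.798e+02  4.000e-02  8.300e+01] F [-0.3 -0.1 -1.7] M [-0.05 -0.04 -0.01] 0.062 50.0
```

View pics/re.png

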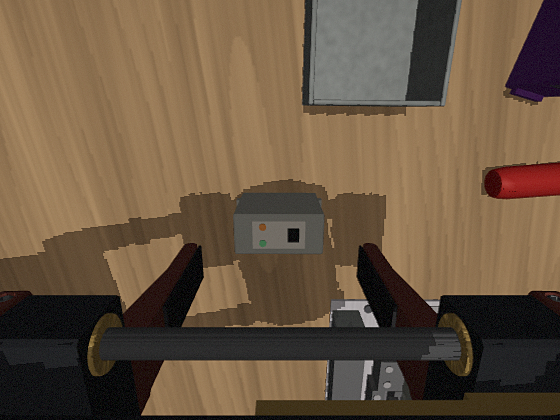

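The module stands square on the bench, its top at about (279,235), and is now gripped by its ends (opening 62 mm). Next is the tilted insertion, in steps with force checks.

```bash
cat >> h.py <<'E'
from scipy.spatial.transform import Rotation as Ro
SEAT=np.array([.5832,-.1758,.024]);RB=Ro.from_euler('z',-7.1,degrees=True)
H=.2144
def pose(th,e,ze):   # tilt deg, lip-end lower edge at (e,ze) mm from the seat
    T=RB*Ro.from_euler('y',-th,degrees=True)
    org=SEAT+RB.apply([e/1e3,0,ze/1e3])+T.apply([.031,0,0])
    p=org+T.apply([0,0,H]);o=(T*Ro.from_euler('xyz',[180,0,90],degrees=True)).as_euler('xyz',degrees=True)
    return p,o
def fb():
    return RB.inv().apply(r.sense()["contact_force"])
E
python3 - <<'E'
from h import *
for a in((20,-24,70),(20,-24,1),(0,-31,0)):
    p,o=pose(*a);print(a,np.round(p,3),np.round(o,1),np.round(r.inverse_kinematics(p,o),0))
p,o=pose(20,-24,80);r.reach(p,o);r.wait(.3);st("above");F0=fb();print(F0)
p,o=pose(20,-24,12);r.servo_line(p,o,speed=.1);print(fb())
p,o=pose(20,-24,.7);r.servo_line(p,o,speed=.03);r.wait(.1);st("low");print(fb()-F0)
for th in(18,16,14,12):
    p,o=pose(th,-31+.35*th,.5);r.servo_line(p,o,speed=.04);print(th,np.round(fb()-F0,1))
    if np.linalg.norm(fb()-F0)>25:print("stop");break
r.wait(.1);st("end");s=r.snapshot("side");c=proj(s,SEAT).astype(int);print(c)
cv2.imwrite("pics/ins.png",cv2.resize(s["frame"][c[1]-75:c[1]+75,c[0]-100:c[0]+100,::-1],(800,600),interpolation=cv2.INTER_CUBIC))
E
```

```text
(20, -24, 70) [ 0.516 -0.167  0.306] [160.    0.   82.9] [-23. -12.  98.   6.  75. -17.]
(20, -24, 1) [ 0.516 -0.167  0.237] [160.    0.   82.9] [-23. -10. 104.   6.  67. -18.]
(0, -31, 0) [ 0.583 -0.176  0.238] [180.    0.   82.9] [-20.   8.  84.   0.  88. -13.]
above 24.73 [ 0.5157 -0.1665  0.316 ] [ 1.6001e+02 -1.0000e-02  8.2990e+01] F [-0.1 -0.2 -2.4] M [ 0.02  0.16 -0.03] 0.0617 50.0
[-0.04907525 -0.24396869 -2.39657131]
[-0.08858577  0.06861186 -0.54198402]
low 26.18 [ 0.5155 -0.1674  0.2368] [160.   -0.   82.9] F [-0.   0.4 -1.9] M [0.05 0.21 0.01] 0.0619 50.0
[-0.04501491  0.60739894  0.44923019]
18 [-1.2 -0.9  1.9]
16 [-2.5  1.5  5.6]
14 [-4.1  0.9  7.9]
12 [-4.8  1.   8.9]
end 27.58 [ 0.5425 -0.1708  0.2417] [1.6788e+02 3.0000e-02 8.2900e+01] F [-4.9  0.2  6.8] M [0.04 0.41 0.01] 0.0617 50.0
[301 318]
```

```bash
python3 - <<'E'
from h import *
F0=np.array([0,0,-2.])
for th in(10,8,6,4,3,2,1,0):
    p,o=pose(th,-31+.35*th,.3);r.servo_line(p,o,speed=.04);r.wait(.05);f=fb()-F0;M=r.sense()["torque"];print(th,np.round(f,1),np.round(RB.inv().apply(M),2))
    if np.linalg.norm(f)>40:print("stop");break
r.wait(.1);st("end");s=r.snapshot("side");c=proj(s,SEAT).astype(int)
cv2.imwrite("pics/ins2.png",cv2.resize(s["frame"][c[1]-75:c[1]+75,c[0]-100:c[0]+100,::-1],(800,600),interpolation=cv2.INTER_CUBIC))
E
```

```text
10 [-4.9  0.6  9.5] [-0.05  0.43  0.03]
8 [-6.3  0.6 12.1] [ 0.02  0.59 -0.01]
6 [-10.2   0.6  14.8] [0.08 0.41 0.06]
4 [-7.4  0.4 21.3] [0.17 0.5  0.02]
3 [-8.8  0.7 23.8] [0.31 0.55 0.02]
2 [-9.6  1.7 27.1] [0.3  0.76 0.07]
1 [-0.6 -0.6  9.7] [-0.1  -0.12 -0.06]
0 [-0.8 -0.2  4.1] [-0.08  0.24  0.02]
end 30.43 [ 0.5831 -0.1758  0.2385] [179.98  -0.    82.9 ] F [-0.5  0.2  1.3] M [-0.05  0.15  0.  ] 0.0616 50.0
```

Forces peaked at 27 N and dropped at 1–2°, so the latch snapped. Now I'll press home, release, take it again, and pull-test under force control.

```bash
cat >> h.py <<'E'
def ramp(dz,cond,n=40,speed=.01):
    s=r.sense();p=np.array(PH).copy()
    for i in range(n):
        p[2]+=dz;r.servo_line(p,OH,speed=speed);f=r.sense()["contact_force"][2]
        if cond(f):break
    return p,f,i
PH,OH=pose(0,-31,.3)
E
python3 - <<'E'
import h;from h import *
p,f,i=ramp(-.0003,lambda f:f>10,12);r.wait(.1);print("press",i,f,p[2]);st("pressed")
r.let_go();r.wait(.3);B=st("free")["contact_force"][2]
h.PH=np.array([PH[0],PH[1],p[2]]) if 0 else PH
r.servo_line(PH,OH,speed=.02);r.grab(55);r.wait(.3);st("regrip")
p,f,i=ramp(.0003,lambda f:f<-15,25);print("tug",i,f,p[2]-PH[2])
for k in range(10):
    r.wait(.1);f=r.sense()["contact_force"][2];print(round(f,1),end=" ")
    if f>-13.5:p[2]+=.0002;r.servo_line(p,OH,speed=.01)
    if f<-20:p[2]-=.0002;r.servo_line(p,OH,speed=.01)
st("\ntug")
E
```

```text
press 6 10.866038406209515 0.23660000000000006
pressed 32.33 [ 0.5831 -0.1757  0.2384] [1.7996e+02 1.0000e-02 8.2900e+01] F [-8.1  0.9 10.8] M [ 0.24  1.   -0.02] 0.0618 50.0
free 33.24 [ 0.5832 -0.1758  0.2366] [179.99  -0.    82.9 ] F [-1.8  0.5  0.5] M [-0.05 -0.07  0.01] 0.0882 0.0
regrip 34.33 [ 0.5832 -0.1758  0.2386] [-179.99    0.     82.9 ] F [ 0.3  0.4 -0.4] M [-0.05 -0.07 -0.  ] 0.0621 55.0
tug 10 -15.214974928872932 0.003299999999999942
-15.3 -15.3 -15.0 -15.4 -15.4 -16.8 -14.4 -15.1 -14.7 -15.1 
tug 38.08 [ 0.5832 -0.1758  0.2408] [-1.7996e+02 -1.0000e-02  8.2900e+01] F [  4.5  -2.  -15.1] M [-0.48 -1.27  0.05] 0.0618 55.0
```

The latch held 15 N for 1 s, after rising about 2 mm as specified. Now press home, release, back off and look.

```bash
python3 - <<'E'
from h import *
r.servo_line(PH,OH,speed=.01)
p,f,i=ramp(-.0003,lambda f:f>12,14);r.wait(.2);st("press")
r.let_go();r.wait(.2);st("free")
r.servo_line([PH[0],PH[1],.33],OH,speed=.15)
y=-6;u=np.array([np.cos(np.radians(y)),np.sin(np.radians(y))])
q=SEAT[:2]-.03*u;r.reach([q[0],q[1],.34],[180,0,y]);r.wait(.3)
a=r.snapshot("wrist");s=r.snapshot("side");st("away")
o=np.zeros((600,800,3),np.uint8);c=proj(s,SEAT).astype(int)
o[:330,:]=cv2.resize(a["frame"][60:225,80:480,::-1],(800,330))
w=s["frame"][c[1]-80:c[1]+55,c[0]-90:c[0]+90,::-1];o[330:600,:360]=cv2.resize(w,(360,270))
cv2.imwrite("pics/fin.png",o)
hsv=cv2.cvtColor(a["frame"],cv2.COLOR_RGB2HSV)
g=((hsv[...,0]>55)&(hsv[...,0]<85)&(hsv[...,1]>70)).astype(np.uint8)
n,l,t,cc=cv2.connectedComponentsWithStats(g)
for i in range(1,n):
    if t[i][4]>7:
        d=[np.round(RB.inv().apply(ray(a,cc[i],z)-SEAT)[:2]*1e3,1).tolist() for z in(.086,.082)];print(t[i][4],d)
E
```

```text
press 41.01 [ 0.5831 -0.1758  0.2386] [1.7995e+02 3.0000e-02 8.2900e+01] F [-7.7  1.8 12.5] M [0.4  1.72 0.  ] 0.0618 55.0
free 41.82 [ 0.5832 -0.1758  0.236 ] [180.   -0.   82.9] F [ 0.9 -0.2  0.1] M [-0.08 -0.04  0.  ] 0.088 0.0
away 44.37 [ 0.5534 -0.1727  0.34  ] [180.     0.    -5.99] F [1.1 0.5 0.2] M [0.01 0.01 0.04] 0.0875 0.0
29 [[-11.5, 72.5], [-12.6, 73.7]]
29 [[-11.5, 34.1], [-12.6, 34.7]]
28 [[-9.9, -6.7], [-11.0, -6.8]]
29 [[-11.6, -46.4], [-12.7, -47.2]]
30 [[-11.6, -84.8], [-12.7, -86.3]]
8 [[-129.7, -203.0], [-132.8, -206.4]]
8 [[-177.8, -148.2], [-181.8, -150.7]]
17 [[-186.3, -146.3], [-190.3, -148.8]]
8 [[-198.0, 160.3], [-202.3, 163.0]]
```

View pics/fin.png

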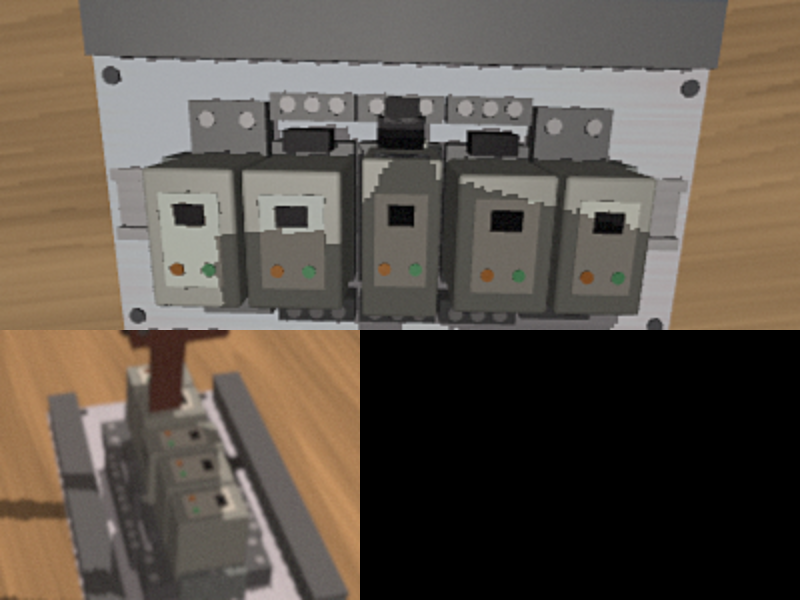

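The final view shows the module level in the middle bay at (402,220), between the two units, with the black latch over its +x foot at (402,130). The relay, screwdriver and enclosure were never approached, and the arm is clear, so I'll hand in.

```bash
python3 -c "
from station import r
print(r.hand_in())"
```

```text
the job is handed in; nothing more can be done
None
```

The module is latched in the empty middle bay; it held a pull of about 15 N for 1 s, was pressed fully home again, and the job was handed in at about 44 s.

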